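Set the pour-over coffee stand to its height mark and lock it

TASK

Get the pour-over stand ready for the tall beaker. Twist the suction knob on its foot clockwise until it clicks past its catch, then take the dripper carriage by its grip plate and open cam lever, lift it until the top of the sleeve just meets the rubber marker ring on the post without pushing the ring up, and, holding it there, squeeze the lever fully shut against the plate. Finish still holding plate and shut lever together between the fingers; leave the other things where they stand.

Things in the scene. Friction and masses are not known exactly. Their poses are not given: they have to be found in the camera images.
- knob_grip (a point): Suction knob on the left part of the stand's foot: black round skirt 47 mm across, its top 41 mm above the worktop, and on it a grip bar 46 mm long, 14 mm thick, up to 65 mm above the worktop, with a white line on one end. Point: on the upright turning axis, 62 mm above the worktop (fingertips 19 mm lower clear the skirt by 2 mm). Its x axis runs along the bar; z up.
- knob (a joint): Angle of the suction knob (rad), grows clockwise seen from above; starts at 0 to 0.2, stop at 1.4. A nub on the skirt meets a sprung ball at about 0.8, the catch resists with about 0.2 N m, clicks over at 1.0 and lets go at 1.2.
- brew_stand: The pour-over stand, fixed to the worktop: dark wooden slab 160 x 340 mm, top 22 mm above the worktop, with an upright steel post 20 mm thick and 314 mm high. Origin under the slab's centre on the worktop; x away from the robot, y to its left, z up. The post's axis is at x +40 mm, y 0; the suction knob at x 0, y +128 mm; a drip tray at y -108 mm.
- sleeve_top (a point): Top of the carriage's aluminium sleeve (42 mm across, 46 mm high) on the post's axis. The carriage (about 0.5 kg, with a white ceramic dripper cone 100 mm across on its right, centre 108 mm from the post, top 35 mm above this point) slides freely on the post without turning and sinks back onto a stop collar when let go; at rest this point is 131 mm above the worktop.
- ring_under (a point): Underside centre of the black rubber marker ring (29 mm across, 6 mm high) on the post, 65 to 115 mm above the sleeve's top at the start. It grips the post: a push of over 5 N moves it.
- plate_grip (a point): Point to take the grip plate, the carriage's fixed finger grip: an upright plate 32 mm high, 10 mm thick, with a black pad, sticking out 107 mm from the post's axis towards the robot. The point is on the pad's outer (right) face, 87 mm from the post's axis, at mid height (23 mm below the sleeve's top); axes as the stand's, the finger pushes on it along +y.
- clamp_strap: The cam lever with its pin: a dark steel lever to the left of the grip plate, swinging level about an upright pin 31 mm from the post's axis towards the robot. An eccentric at the pin jams the sleeve on the post when the lever is shut. Origin on the pin at the sleeve's underside.
- lever_barrel (a point): Axis of the upright black barrel (16 mm thick, 34 mm high) at the lever's end, 60 mm from the pin, mid height, level with plate_grip. Shut, it lies 91 mm from the post's axis and plate and barrel together measure 32.5 mm across; open, up to 69 mm. The plate stays put while the lever swings, so the hand must follow to the plate's side as it closes.
- cam_lever (a joint): Angle of the cam lever (rad): 0 is fully shut beside the grip plate, 0.52 to 0.64 at the start. Moving it takes 3 to 4 N at the barrel at first and up to some 12 N near its dead centre at 0.14; it begins to bite on the post at about 0.5 and below 0.2 the carriage is hard to move, so hold lightly while lifting.
- carriage: The sliding carriage with all it carries (sleeve, dripper, grip plate, lever). Origin on the post's axis at the sleeve's underside, axes as the stand's.
- white_beaker: White beaker 85 mm across, 96 mm high, at the left; leave alone.
- small_glass: Clear drinking glass 79 mm across, 90 mm high, behind to the right; leave alone.
- jam_jar: Empty glass jar 64 mm across, 98 mm high, left of the stand; leave alone.
- vanilla_bottle: Small brown dropper bottle 33 mm across, 102 mm high, on the stand's slab near its right front corner; leave alone.
- teaspoon: Teaspoon 137 mm long lying left in front of the stand; leave alone.
- lemon: Lemon 72 mm long, at the left; leave alone.

How it is judged:
By the outcome, as a careful person would: the job done as asked, in the order asked, and still so for the second after the job is handed in, while the arm keeps its last pose, push and grip.
It also fails if it takes over 53 s, if anything falls off the work surface, if the arm or the gripper's body presses on something with over 40 N, if the wrist force passes 120 N, or if a joint passes its speed limit or range.

ROBOT

A 6-joint arm with a two-finger parallel gripper is mounted at the origin on a cart in front of the work surface, level with it; the furniture and walls round the work are solid. World frame = base frame: x ahead of the robot, y to its left, z up, the work surface at z = 0. Lengths are in mm, angles in rad, forces in N, time in s.
With the tool pointing down it reaches from about 275 to 775 mm from the base axis. Payload 14.6 kg.
Tool frame: the origin (TCP) lies between the finger pads, 19 mm behind the fingertips; this is the grasp point; z points along the fingers, y is the line along which they close (so a half turn about z gives the same grasp; the last joint's range is limited). The gripper opens to 85 mm and grips with 20 to 120 N. Pads are 22 mm wide; open, the fingers measure 114 mm over their backs; the gripper's body (76 mm by 85 mm) begins 54 mm behind the grasp point. The pads swing forward as they close: fully open they stand 13 mm farther back than shut.
Start: joints at [1.193, 0.263, -0.048, 1.259, 0, 1.415], TCP at [116.009, 512.026, 249.978] pointing down, gripper open.
Joint ranges: [-2.65, 2.65], [-0.89, 1.7], [-1.18, 1.37], [-2.13, 2.11], [-1.35, 1.29], [-3.14, 3.14]. Speed limits (rad/s): [1.89, 1.89, 2.57, 2.79, 3.14, 3.14].

INTERFACE

Orientations are given as a unit quaternion [w, x, y, z].
In Python, from bench import status, eyes, hand_in gives the robot as it stands.
- The arm moves only by the tool apply_moves, never from a script. Its argument "series" is a list of rows, each a list of 3 entries, a list of its own where there are three numbers: the finger opening in mm, from 0 to 85.4, then the shift along the tool's x, y, z in mm, then the turn about the tool's z in degrees. In form: [[fingers, [tx, ty, tz], twist], ...]. A call has 1 to 20 rows; each row is the pose to reach, as a shift and turn from the pose commanded when the call began, along the tool's axes at that moment; what a row does not reach only later rows make up. A row lasts 1/10 s, in which the tool goes at most 50 mm and 8.59 degrees, less where a joint would pass 70% of its speed; a pose out of reach is approached as far as the arm can. A call with a gripper value outside its range is refused whole. The fingers move at their own pace and stop on an object; "grip_force" is the grip in N (left out, the last holds). Time passes only in rows, so rows that repeat a pose let the fingers close. It gives the time, the measured TCP pose, the force, the opening and the grip force at its end, in the units of the state.
- status.state(): the state, without advancing time (a new reading comes with each control period).
- eyes.snapshot(name): name is "scene" or "side" or "wrist"; returns a dict with "img" (420x560x3 uint8, red, green, blue), "fovy" (degrees; the focal length in pixels is half the picture's height over the tangent of half this angle, whatever the lens; pixels are square), "cx", "cy" (the principal point, pixels), "k1" (the pictures are not rectified: a ray, as slopes to the right and down, at radius r is drawn at 1 + k1 r^2 times it, then the intrinsics apply), "extrinsics" (4x4, takes a point from world to camera coordinates). Camera axes: x right, y up, looking along -z (the intrinsics and any distortion apply to the point x, -y, -z); pixel columns grow to the right and rows downward; lengths in mm; the calibration is good to about 2 mm. A picture is of the moment at which its call begins. There is no depth.
- hand_in(): hands the job in; it is judged then, once.
The state is a dict: "time": time; "qpos": joint angles; "joint_vel": joint speeds; "joint_torque": joint torques, N m; "tool_pos": TCP position; "tcp_rot": TCP orientation; "ft_force": force on the tool from outside, world axes, zero at the start; "moment": the same for the moment, N m; "grip_width": finger opening in mm; "gripper_force": force on a finger pad.
Only numpy, scipy, OpenCV 4.12 (cv2) and the standard library are available. Lean on these libraries where they do the work, as an engineer would, in place of code of your own. Each camera call takes 0.05 s, during which the arm holds its last target. There are 200 camera calls.

## Working session

There is one attempt and no reset: what is moved stays moved. The work goes in short steps, Python scripts to look and compute and a tool call to move; the robot and the scene stay as the last step left them, time stands still between calls to the robot, and variables do not carry over. Pictures are saved under pics/ and viewed, at most 10 in all, crops included, and the job is handed in when it is done.

Besides the shell and the picture viewer there is one more tool, called after ">>>" as name(argument=value, ...) on one line, values as JSON. apply_moves: Moves the arm, as the interface text tells. Its arguments: {"type":"object","properties":{"series":{"type":"array"},"grip_force":{"type":"number"}},"required":["series"]}

```bash
mkdir -p pics; ls; cat > h.py <<'E'
import numpy as np,cv2
from bench import status,eyes
def snap(n,f=None):
    s=eyes.snapshot(n)
    if f: cv2.imwrite('pics/'+f+'.png',s['img'][:,:,::-1])
    return s
def K(s):
    f=210/np.tan(np.radians(s['fovy'])/2)
    return np.array([[f,0,s['cx']],[0,f,s['cy']],[0,0,1.]]),np.array([s['k1'],0,0,0,0.])
def ray(s,u,v):
    k,d=K(s);E=np.array(s['extrinsics'])
    p=cv2.undistortPoints(np.array([[[u,v]]],float),k,d)[0,0]
    R=E[:3,:3];return -R.T@E[:3,3],R.T@np.array([p[0],-p[1],-1.])
def onz(s,u,v,z):
    o,r=ray(s,u,v);return o+r*(z-o[2])/r[2]
def tri(*obs):
    A=np.zeros((3,3));b=np.zeros(3);L=[]
    for s,u,v in obs:
        o,r=ray(s,u,v);r/=np.linalg.norm(r);P=np.eye(3)-np.outer(r,r);A+=P;b+=P@o;L.append((o,P))
    x=np.linalg.solve(A,b);return x,[round(float(np.linalg.norm(P@(x-o))),1) for o,P in L]
def proj(s,X):
    k,d=K(s);E=np.array(s['extrinsics']);X=np.atleast_2d(X)
    c=(E[:3,:3]@X.T).T+E[:3,3];c=c*[1,-1,-1]
    return cv2.projectPoints(c,np.zeros(3),np.zeros(3),k,d)[0][:,0]
E
python3 - <<'E'
from h import *
import pickle
D={}
for n in('scene','side','wrist'):
    s=snap(n,n+'0');D[n]=s;print(n,s['fovy'],s['cx'],s['cy'],s['k1'],np.round(np.array(s['extrinsics']),3).tolist())
pickle.dump(D,open('d0.pkl','wb'))
print(status.state())
E
```

```text
pics
scene 44.62884961810382 275.1291151695395 213.17661859113042 -0.03639350817675499 [[0.995, 0.104, 0.0, -551.718], [-0.086, 0.819, 0.568, -194.793], [0.059, -0.565, 0.823, -1433.094], [0.0, 0.0, 0.0, 1.0]]
side 45.79851423648753 281.30274469465394 211.96898585510854 -0.0998516122971857 [[-0.914, -0.404, -0.017, 560.45], [0.322, -0.752, 0.575, -55.337], [-0.245, 0.521, 0.818, -1420.865], [0.0, 0.0, 0.0, 1.0]]
wrist 70.77364029849466 280.1898317744194 210.52789042077706 -0.0236918107608498 [[0.222, 0.975, -0.0, -524.777], [-0.928, 0.211, -0.308, 38.141], [-0.3, 0.069, 0.951, -381.697], [0.0, 0.0, 0.0, 1.0]]
{'time': 0.15, 'qpos': array([ 1.19271218e+00,  2.63391501e-01, -4.87487592e-02,  1.25941119e+00,
       -2.51867936e-05,  1.41551120e+00]), 'joint_vel': array([-1.96116660e-03, -1.25012430e-03,  2.46419318e-03,  1.35579654e-03,
       -7.59155709e-05,  6.03655206e-04]), 'joint_torque': array([ 9.27787296e-04, -6.37826228e+01,  3.84649444e+01,  1.05458443e-02,
       -2.19542030e-04, -1.29429208e-05]), 'tool_pos': array([115.93912676, 511.84842704, 249.66229619]), 'tcp_rot': array([-8.73523151e-05,  1.11169231e-01,  9.93801418e-01, -3.67533338e-04]), 'ft_force': array([ 0.4839907 , -0.10995817,  0.43976363]), 'moment': array([-0.0246739 ,  0.00935919, -0.01631406]), 'gripper_force': 0.0, 'grip_width': 85.3100210448318}
```

View pics/scene0.png

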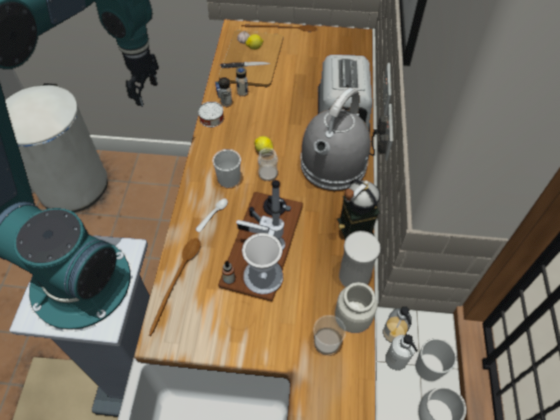

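View pics/side0.png

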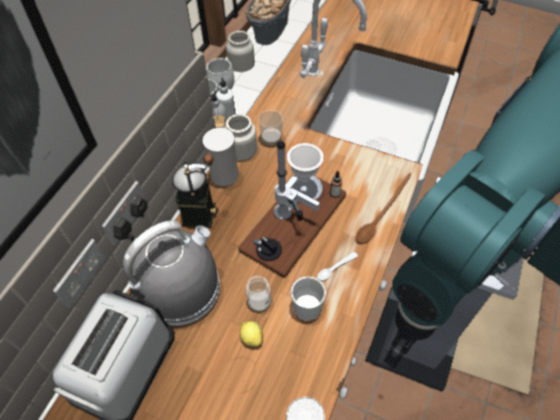

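The scene view shows the slab at about (262,245), with the knob near (275,205) and the plate near (250,227). In the side view the knob is near (266,247), the post top near (281,145) and the lever near (300,218). I'll enlarge both.

```bash
python3 - <<'E'
from h import *
a=cv2.imread('pics/scene0.png')[170:310,210:310];b=cv2.imread('pics/side0.png')[130:280,235:352]
a=cv2.resize(a,None,fx=4,fy=4,interpolation=2);b=cv2.resize(b,None,fx=3.4,fy=3.4,interpolation=2)
H=600;c=np.zeros((H,800,3),np.uint8);c[:560,:400]=a;c[:b.shape[0],402:402+b.shape[1]]=b[:,:398];cv2.imwrite('pics/zoom0.png',c)
E
```

```text
(no output)
```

View pics/zoom0.png

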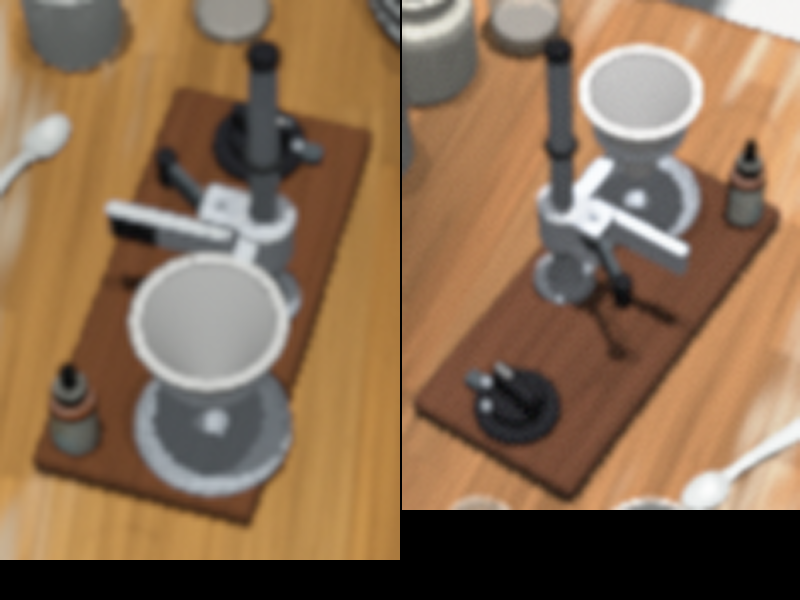

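The zoom shows the slab corners, the post top at (263,50) left and (558,48) right, the ring at (263,165) and (561,147), the plate end at (108,208) and (688,250), the barrel at (165,158) and (622,290), and the knob skirt at (258,142) and (516,405). Now I'll triangulate.

```bash
python3 - <<'E'
from h import *
import pickle
D=pickle.load(open('d0.pkl','rb'));A,B=D['scene'],D['side']
sa=lambda u,v:(A,210+(u-1.5)/4,170+(v-1.5)/4)
sb=lambda u,v:(B,235+(u-402-1.2)/3.4,130+(v-1.2)/3.4)
for n,a,b in [('posttop',(263,48),(558,43)),('ring',(263,165),(561,147)),('plate end top',(108,206),(688,250)),('barrel top',(163,154),(622,283)),('knob skirt',(258,140),(516,403)),('sleeve top',(264,205),(562,195))]:
    print(n,*tri(sa(*a),sb(*b)))
for n,p in [('NL',(183,92)),('FL',(370,132)),('NR',(40,462)),('FR',(250,518))]: print(n,onz(*sa(*p),22 if n in('NL','FL') else 15))
for n,p in [('NL',(572,488)),('FL',(417,403)),('NR',(778,212))]: print('side',n,onz(*sb(*p),22))
E
```

```text
posttop [535.88502824 169.70139051 313.35318656] [1.6, 1.6]
ring [536.5537699  167.06035256 193.38114604] [1.3, 1.3]
plate end top [427.78649801 171.01785627 121.96610692] [2.7, 2.7]
barrel top [461.61913546 219.67444344 120.83606683] [0.5, 0.5]
knob skirt [518.87243475 303.29220163  29.43844836] [1.1, 1.1]
sleeve top [535.78039071 171.60084758 139.08287639] [2.3, 2.3]
NL [456.76060058 348.36646748  22.        ]
FL [603.63842519 325.37768699  22.        ]
NR [397.74595937  26.37804694  15.        ]
FR [ 5.46550229e+02 -3.49178374e-01  1.50000000e+01]
side NL [446.80730578 352.50286851  22.        ]
side FL [594.09380876 331.12168675  22.        ]
side NR [389.97219993  30.92109575  22.        ]
```

>>> apply_moves(series=[[85, [-220, -57, 0], 0], [85, [-220, -57, 0], 0], [85, [-220, -57, 0], 0], [85, [-220, -57, 0], 0], [85, [-430, -115, 0], 0], [85, [-430, -115, 0], 0], [85, [-430, -115, 0], 0], [85, [-430, -115, 0], 0], [85, [-430, -115, 0], 0], [85, [-430, -115, 0], 0], [85, [-430, -115, 0], 0], [85, [-430, -115, 0], 0]])

```text
time: 1.35
tool_pos: [509.2, 305.2, 249.9]
tcp_rot: [-0.0, 0.111, 0.994, -0.0]
ft_force: [0.4, -0.1, 0.6]
grip_width: 84.7
gripper_force: 0.0
```

```bash
python3 - <<'E'
from h import *
import pickle
s=snap('wrist','w1');pickle.dump(s,open('w1.pkl','wb'))
st=status.state();print(st['time'],st['tool_pos'],st['tcp_rot'],st['ft_force'],st['qpos'])
print(proj(s,[[518,302,41],[536,169,200],[461,219,120],[428,171,121]]))
E
```

```text
1.4 [509.03319788 305.41739846 250.07667336] [-1.25489273e-04  1.10632279e-01  9.93861400e-01 -4.38080989e-06] [ 0.82134953  0.12894079 -0.43703508] [4.03147223e-01 3.83224827e-01 1.32140284e-01 1.31993464e+00
 1.15769141e-04 6.24865636e-01]
[[279.03286688 195.66094245]
 [102.37131358 317.45682573]
 [172.15747093 178.19639088]
 [106.42191376 153.8902238 ]]
```

View pics/w1.png

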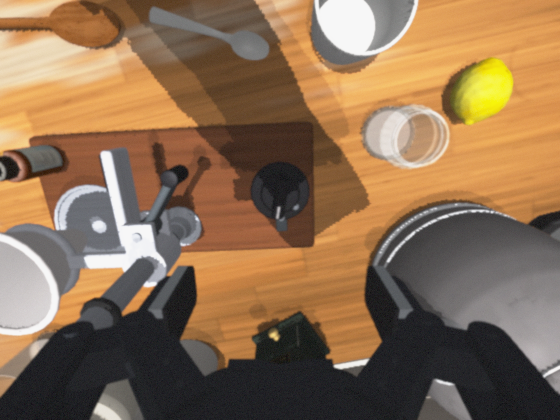

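The wrist view shows the knob skirt at about (280,190), with the bar running roughly down the image to the white line near (279,212). The barrel is at (178,173), the plate from (115,150) to (130,225), and the kettle at right from column 375. I'll zoom in on the knob and check the kettle clearance.

```bash
python3 - <<'E'
from h import *
import pickle
s=pickle.load(open('w1.pkl','rb'));im=s['img'][:,:,::-1]
a=cv2.resize(im[140:250,225:335],None,fx=5,fy=5,interpolation=2);a=np.clip(a.astype(float)*2.2,0,255).astype(np.uint8)
cv2.imwrite('pics/w1k.png',a)
D=pickle.load(open('d0.pkl','rb'));A,B=D['scene'],D['side']
print('kettle base edge scene', [onz(A,u,v,0).round() for u,v in((335,187),(302,160),(368,165))])
for u,v in((376,260),(400,215),(430,203)):print('w',onz(s,u,v,5).round(),onz(s,u,v,60).round())
E
```

```text
kettle base edge scene [array([703., 413.,   0.]), array([590., 514.,   0.]), array([807., 516.,   0.])]
w [648. 411.   5.] [616. 398.  60.]
w [589. 450.   5.] [565. 431.  60.]
w [581. 491.   5.] [559. 466.  60.]
```

View pics/w1k.png

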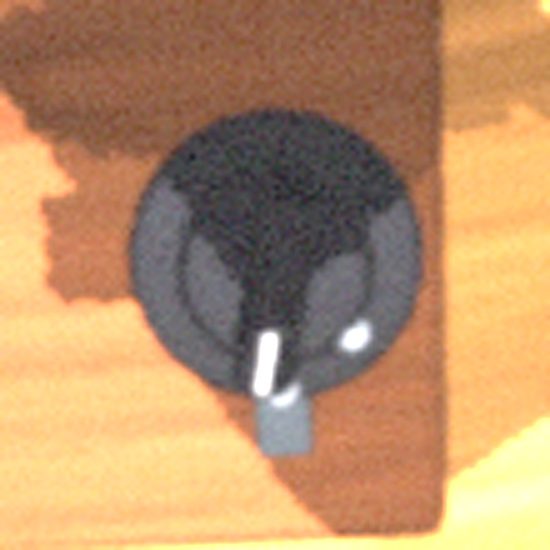

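The zoom shows the skirt centre at (276,252), the white line from (270,333) to (263,395), the nub at (356,337) and the ball at (285,395). Turning clockwise brings the nub to the ball, as described.

```bash
python3 - <<'E'
from h import *
import pickle
s=pickle.load(open('w1.pkl','rb'))
z=lambda u,v:(s,225+(u-2)/5,140+(v-2)/5)
c=onz(*z(276,252),41);p=onz(*z(270,333),65);q=onz(*z(263,395),65)
L=onz(*z(131,252),41);R=onz(*z(421,252),41);print('skirt dia',np.linalg.norm(L-R))
for n,x in(('c',c),('p',p),('q',q),('mid-c',(p+q)/2-c),('nub',onz(*z(356,337),41)-c),('ball',onz(*z(285,395),35)-c)):print(n,x.round(1),'ang',np.degrees(np.arctan2(x[1],x[0])).round(1))
d=q-p;print('line ang',np.degrees(np.arctan2(d[1],d[0])))
d=(p+q)/2-c;print(np.linalg.norm(d))
# plate/barrel in wrist with height consistency
D=pickle.load(open('d0.pkl','rb'));A,B=D['scene'],D['side']
sa=lambda u,v:(A,210+(u-1.5)/4,170+(v-1.5)/4)
sb=lambda u,v:(B,235+(u-402-1.2)/3.4,130+(v-1.2)/3.4)
print('skirt tri',tri((z(276,252)),sb(516,400)))
print('barrel top',tri((s,178,173),sa(163,154),sb(622,283)))
# slab edges wrist
for u,v in((313,124),(313,246),(30,138)):print(onz(s,u,v,22).round(1))
E
```

```text
skirt dia 67.38171572207781
c [511.6 304.4  41. ] ang 30.8
p [523.3 300.4  65. ] ang 29.9
q [537.  295.6  65. ] ang 28.8
mid-c [18.6 -6.4 24. ] ang -18.9
nub [24.4 13.9  0. ] ang 29.6
ball [36.9 -6.2 -6. ] ang -9.5
line ang -19.069356638185656
31.003543769917385
skirt tri (array([514.79962161, 304.29525398,  36.47150739]), [2.1, 2.1])
barrel top (array([460.32133514, 221.85662567, 118.94935953]), [3.8, 1.6, 3.1])
[448.6 357.8  22. ]
[599.1 328.9  22. ]
[388.4  29.2  22. ]
```

>>> apply_moves(series=[[60, [-7, -1, 50], 6.4], [60, [-7, -1, 100], 6.4], [60, [-7, -1, 120], 6.4], [60, [-7, -1, 120], 6.4]])

```text
time: 1.8
tool_pos: [514.1, 302.4, 127.6]
tcp_rot: [-0.002, 0.166, 0.986, -0.001]
ft_force: [0.1, -0.1, 0.5]
grip_width: 60.4
gripper_force: 0.0
```

```bash
python3 - <<'E'
from h import *
import pickle
s=snap('wrist');pickle.dump(s,open('w2.pkl','wb'))
st=status.state();print(st['time'],st['tool_pos'],st['tcp_rot'],st['grip_width'])
u,v=proj(s,[516,303,60])[0].astype(int);print(u,v)
a=s['img'][:,:,::-1][v-100:v+100,u-130:u+130];a=cv2.resize(a,None,fx=3,fy=3,interpolation=2);a=np.clip(a.astype(float)*2.2,0,255).astype(np.uint8)
cv2.imwrite('pics/w2.png',a);print(a.shape)
E
```

```text
1.85 [515.35287275 302.77739728 129.79969451] [-7.35855171e-04  1.65840592e-01  9.86152205e-01 -4.29891369e-04] 60.09676882895466
282 237
(600, 780, 3)
```

View pics/w2.png

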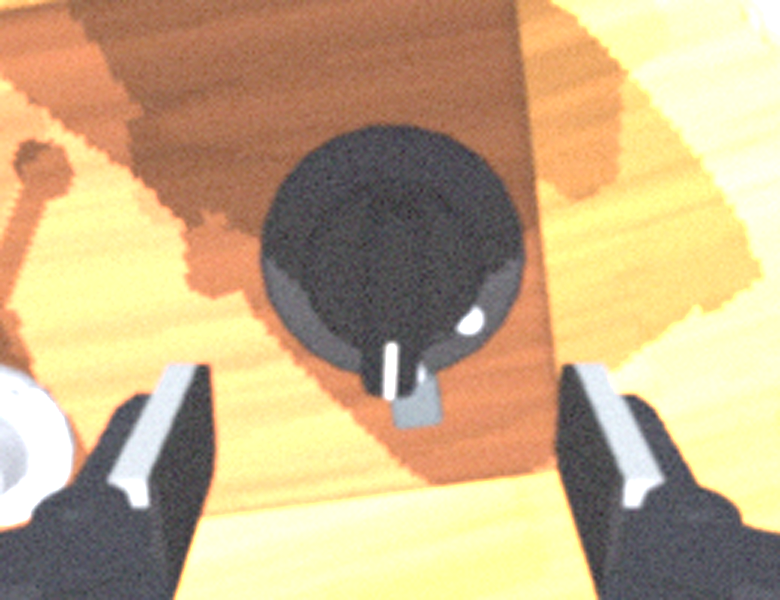

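The close view shows the bar end with its white line from (391,343) to (389,398), midway between the fingers (210 and 557) and aligned with them. I'll check the height by triangulating.

```bash
python3 - <<'E'
from h import *
import pickle
s=pickle.load(open('w1.pkl','rb'));t=pickle.load(open('w2.pkl','rb'))
z=lambda u,v:(s,225+(u-2)/5,140+(v-2)/5)
y=lambda u,v:(t,152+(u-1)/3,137+(v-1)/3)
print(tri(z(263,395),y(389,398)),tri(z(270,333),y(391,343)))
p=onz(*y(391,343),65);q=onz(*y(389,398),65);print(p,q,np.degrees(np.arctan2(*(q-p)[1::-1])))
print(np.degrees(np.arctan2(p[1]-303,p[0]-516)),np.linalg.norm(q[:2]-[516,303]))
E
```

```text
(array([536.34477143, 295.56454186,  66.53679804]), [0.2, 0.2]) (array([522.6533771 , 300.53600379,  67.07572497]), [0.0, 0.0])
[523.59030346 300.21257453  65.        ] [537.02838158 295.06861064  65.        ] -20.94635350699669
-20.165004702212652 22.474424778978733
```

>>> apply_moves(series=[[60, [0, 0, 40], 0.8], [60, [0, 0, 68], 0.8], [60, [0, 0, 68], 0.8], [14, [0, 0, 68], 0.8], [10, [0, 0, 68], 0.8], [5, [0, 0, 68], 0.8], [5, [0, 0, 68], 0.8], [5, [0, 0, 68], 0.8], [5, [0, 0, 68], 0.8]], grip_force=40)

```text
time: 2.75
tool_pos: [517.4, 302.7, 63.8]
tcp_rot: [0.001, 0.173, 0.985, 0.001]
ft_force: [-1.2, -0.1, 10.9]
grip_width: 13.1
gripper_force: 40.6
```

>>> apply_moves(series=[[5, [0, 0, -3], 0], [5, [0, 0, -3], 6], [5, [0, 0, -3], 12], [5, [0, 0, -3], 18], [5, [0, 0, -3], 24], [5, [0, 0, -3], 30], [5, [0, 0, -3], 36], [5, [0, 0, -3], 42], [5, [0, 0, -3], 48], [5, [0, 0, -3], 54], [5, [0, 0, -3], 60], [5, [0, 0, -3], 65], [5, [0, 0, -3], 65], [5, [0, 0, -3], 65]])

```text
time: 4.15
tool_pos: [517.6, 303.2, 64.4]
tcp_rot: [-0.0, 0.675, 0.737, 0.001]
ft_force: [11.2, 9.2, -28.1]
grip_width: 12.8
gripper_force: 43.8
```

```bash
python3 - <<'E'
from h import *
st=status.state();print(st)
E
```

```text
{'time': 4.15, 'qpos': array([ 3.93593782e-01,  4.99296576e-01, -2.01508452e-01,  8.68529544e-01,
        1.11128355e-03,  1.87657960e+00]), 'joint_vel': array([ 2.11997455e-03, -3.46813528e-05,  5.82578061e-04,  1.75819783e-04,
        5.27309584e-04, -5.23670065e-03]), 'joint_torque': array([ -1.0040237 , -94.00161266,  33.02244902,   5.71257278,
        -1.06874853,   0.1173068 ]), 'tool_pos': array([517.58793188, 303.17858527,  64.36719615]), 'tcp_rot': array([-1.95258873e-04,  6.75389043e-01,  7.37461048e-01,  8.97102634e-04]), 'ft_force': array([ 11.24316373,   9.16954871, -28.10578373]), 'moment': array([ 1.77798742, -2.17409935, -0.11537618]), 'gripper_force': 43.767587542533875, 'grip_width': 12.82308235020336}
```

>>> apply_moves(series=[[5, [0, 0, 0], 3], [5, [0, 0, 0], 3]])

```text
time: 4.35
tool_pos: [517.6, 303.2, 64.4]
tcp_rot: [-0.0, 0.695, 0.719, 0.001]
ft_force: [12.3, 7.7, -28.0]
grip_width: 12.7
gripper_force: 43.7
```

```bash
python3 - <<'E'
from h import *
st=status.state();q=st['tcp_rot'];print(st['moment'],st['ft_force'],2*np.degrees(np.arctan2(q[2],q[1])))
E
```

```text
[ 1.78814165 -2.25535908 -0.07399056] [ 12.31037219   7.72070491 -27.98937585] 91.93963355821202
```

>>> apply_moves(series=[[45, [0, 0, 0], 3], [45, [0, 0, 0], 3], [45, [0, 0, 0], 3], [45, [0, 0, 0], 3], [85, [0, 0, -40], 3], [85, [0, 0, -90], 0], [85, [0, 0, -140], -8], [85, [0, 0, -190], -16], [85, [-30, -20, -190], -24], [85, [-60, -40, -190], -32], [85, [-90, -60, -190], -40], [85, [-110, -71, -190], -48], [85, [-110, -71, -190], -56], [85, [-110, -71, -190], -64], [85, [-110, -71, -190], -72], [85, [-110, -71, -190], -78], [85, [-110, -71, -190], -78]])

```text
time: 6.05
tool_pos: [449.5, 189.8, 255.2]
tcp_rot: [0.0, 0.086, 0.996, 0.0]
ft_force: [-0.0, -0.2, 0.1]
grip_width: 85.1
gripper_force: 0.0
```

```bash
python3 - <<'E'
from h import *
import pickle
s=snap('wrist','w3');A=snap('scene');B=snap('side');pickle.dump((s,A,B),open('w3.pkl','wb'))
st=status.state();print(st['time'],st['tool_pos'],st['tcp_rot'],st['grip_width'],st['ft_force'])
print(proj(s,[[516,303,41],[450,185,121],[460,220,120]]))
E
```

```text
6.2 [449.48291746 189.86397423 255.097696  ] [7.51304228e-05 8.82341195e-02 9.96099761e-01 1.88300269e-05] 84.83475993626374 [-0.22379195  0.73813414  0.22814501]
[[380.09331438 223.40143947]
 [274.83219002 208.3694764 ]
 [313.91293511 211.96700926]]
```

View pics/w3.png

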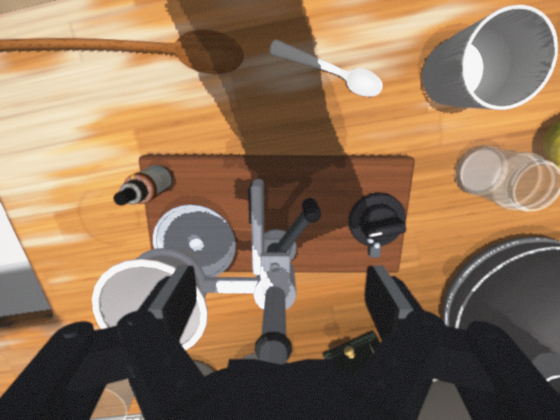

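The wrist view is aligned with the slab. It shows the plate top from (258,180) to (260,250), the barrel at (312,207) and the post top at (273,347), and the knob bar is now nearly level at (383,222). I'll triangulate against the first wrist view and zoom in.

```bash
python3 - <<'E'
from h import *
import pickle
s1=pickle.load(open('w1.pkl','rb'));s3,A,B=pickle.load(open('w3.pkl','rb'))
g=lambda im,f:np.clip(cv2.resize(im[:,:,::-1],None,fx=f,fy=f,interpolation=2).astype(float)*1.7,0,255).astype(np.uint8)
c=np.zeros((600,800,3),np.uint8)
a=g(s3['img'][165:365,230:420],3)[:600];c[:,:570]=a[:,:570]
b=g(s1['img'][140:280,90:200],2);c[:280,572:792]=b
b=g(A['img'][180:245,225:285],3.6)[:234,:216];c[285:285+b.shape[0],572:572+b.shape[1]]=b
cv2.imwrite('pics/w3z.png',c)
print('barrel',tri((s1,178,173),(s3,312,207)),tri((s3,312,207),(A,210+161.5/4,170+152.5/4)))
E
```

```text
barrel (array([459.48421989, 219.84946856, 105.44018483]), [0.2, 0.2]) (array([459.07183058, 220.99683422, 115.70866586]), [3.2, 3.2])
```

View pics/w3z.png

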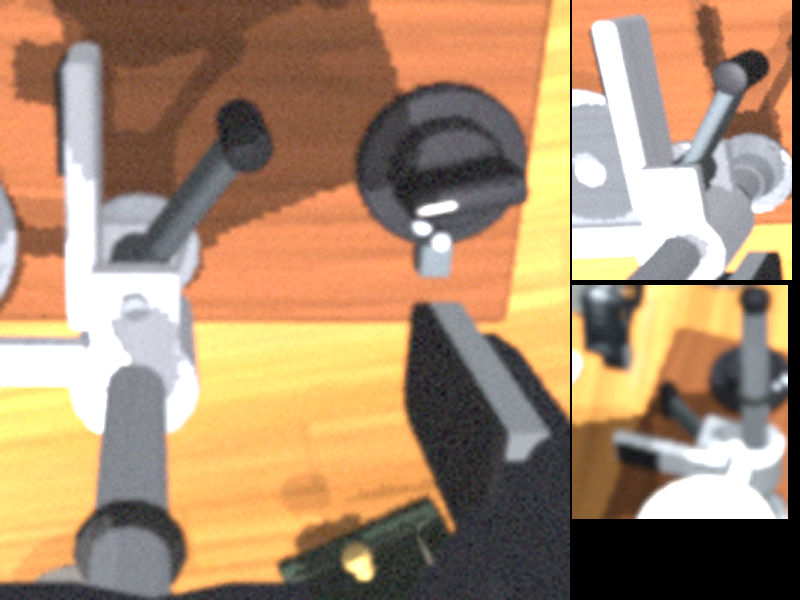

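The zoom shows the knob's nub at (422,228) past the ball at (440,243), so it has clicked over. The plate's end top is at (83,45), the barrel's top cap at (250,148), and the ring at (130,545).

```bash
python3 - <<'E'
from h import *
import pickle
s1=pickle.load(open('w1.pkl','rb'));s,A,B=pickle.load(open('w3.pkl','rb'))
w=lambda u,v:(s,230+(u-1)/3,165+(v-1)/3)
v1=lambda u,v:(s1,90+(u-572)/2,140+v/2)
sa=lambda u,v:(A,210+(u-1.5)/4,170+(v-1.5)/4)
sb=lambda u,v:(B,235+(u-402-1.2)/3.4,130+(v-1.2)/3.4)
print('barrel top',tri(w(250,148),v1(730,75)),tri(w(250,148),sa(163,154),sb(622,286)))
print('plate end',tri(w(83,45),v1(604,22)),tri(w(83,45),sa(108,206),sb(688,250)))
print('z=124: barrel',onz(*w(250,148),124),'plate L/R near',[onz(*w(u,60),124).round(1) for u in(65,103)],'far',[onz(*w(u,250),124).round(1) for u in(65,103)])
print('slab near edge',onz(s,140,155,22),onz(s,413,156,22))
print('nominal at z=131: sleeve',onz(*w(135,385),131))
st=status.state();T=st['tool_pos'];ph=-2*np.arctan2(st['tcp_rot'][1],st['tcp_rot'][2])  # stand x approx
print(T)
E
```

```text
barrel top (array([459.4458146 , 218.70437823, 125.77216383]), [0.4, 0.4]) (array([461.56297783, 220.13071062, 118.99526653]), [1.3, 0.9, 1.2])
plate end (array([423.27118022, 173.32476971, 121.5083474 ]), [2.7, 2.7]) (array([425.47421525, 172.52685074, 120.53643911]), [4.7, 4.7, 2.7])
z=124: barrel [460.41406639 218.65848549 124.        ] plate L/R near [array([423.8, 168.6, 124. ]), array([425.7, 179.7, 124. ])] far [array([484.1, 156.2, 124. ]), array([486.2, 168. , 124. ])]
slab near edge [385.93513858  29.42195423  22.        ] [443.9879411 354.0978931  22.       ]
nominal at z=131: sleeve [532.18637813 170.14996481 131.        ]
[449.48291746 189.86397423 255.097696  ]
```

>>> apply_moves(series=[[85, [0, 5, 45], 0], [85, [0, 5, 90], 0], [85, [0, 5, 125], 0], [85, [0, 5, 151], 0], [85, [0, 5, 151], 0], [85, [0, 5, 151], 0]], grip_force=20)

```text
time: 6.8
tool_pos: [450.6, 194.9, 104.7]
tcp_rot: [-0.0, 0.087, 0.996, -0.0]
ft_force: [-0.8, 0.4, 1.1]
grip_width: 85.2
gripper_force: 0.0
```

```bash
python3 - <<'E'
from h import *
import pickle
s=snap('wrist','w4');A=snap('scene');B=snap('side');pickle.dump((s,A,B),open('w4.pkl','wb'))
st=status.state();print(st['time'],st['tool_pos'],st['grip_width'],st['ft_force'])
c=np.zeros((600,800,3),np.uint8)
g=lambda im,f:np.clip(cv2.resize(im[:,:,::-1],None,fx=f,fy=f,interpolation=2).astype(float)*1.6,0,255).astype(np.uint8)
b=g(s['img'][150:420,100:460],1.1)[:297];c[:297,:396]=b[:,:396]
b=g(A['img'][175:250,225:290],6)[:,:400];c[:450,400:790]=b[:,:390]
b=g(B['img'][135:210,265:330],4);c[300:600,:260]=b
cv2.imwrite('pics/w4z.png',c)
E
```

```text
6.95 [451.31122944 195.03681735 105.46773561] 84.89980080745265 [ 0.51435276 -0.0991277   0.08943353]
```

View pics/w4z.png

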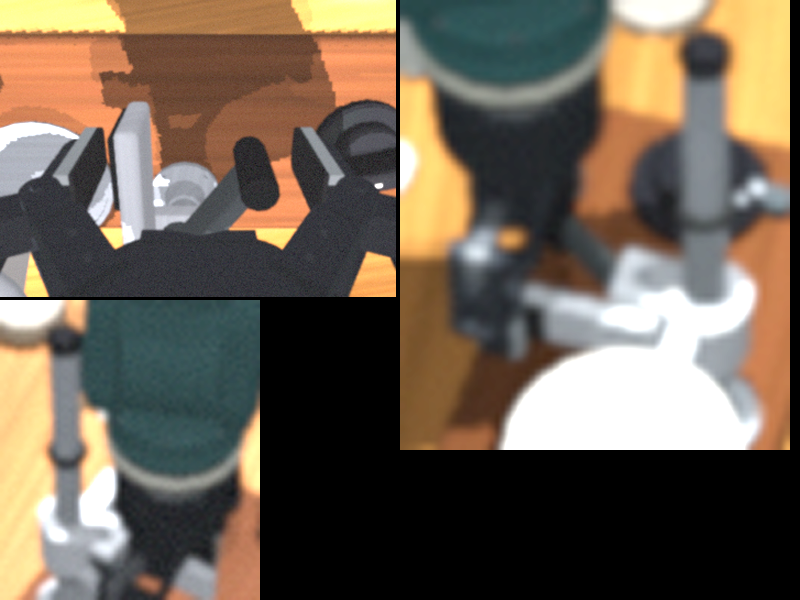

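The gripper straddles the plate (gap to the right pad about 4 mm) and the barrel (gap to the left pad about 12 mm). The ring shows at (705,218) in the scene crop and (65,456) in the side crop. I'll centre and close in small steps.

>>> apply_moves(series=[[76, [0, -4, 0], 0], [72, [0, -4, 0], 0], [70, [0, -4, 0], 0], [68, [0, -4, 0], 0], [68, [0, -4, 0], 0]], grip_force=20)

```text
time: 7.45
tool_pos: [450.0, 191.4, 104.4]
tcp_rot: [0.0, 0.087, 0.996, 0.001]
ft_force: [-0.5, 5.3, 3.7]
grip_width: 68.3
gripper_force: 2.5
```

```bash
python3 - <<'E'
from h import *
import pickle
st=status.state();print(st['time'],st['tool_pos'],st['grip_width'],st['ft_force'],st['gripper_force'],st['moment'])
s,A,B=pickle.load(open('w4.pkl','rb'));s3,_,_=pickle.load(open('w3.pkl','rb'))
a=(A,225+304/6,175+217/6);b=(B,265+65/4,135+155.5/4)
print('ring',tri(a,b),tri(a,b,(s3,230+129/3,165+544/3)))
k=np.arange(185,215,3)
print([(z,proj(A,[534.5,170,z])[0].round(1).tolist(),proj(B,[534.5,170,z])[0].round(1).tolist()) for z in k],a[1:],b[1:])
print('posttop',proj(A,[534.5,170,314])[0],proj(B,[534.5,170,314])[0],'scene meas',225+305/6,175+50/6,'side meas',265+65/4,135+38/4)
E
```

```text
7.45 [450.00607835 191.38401326 104.43924045] 68.34443302760049 [-0.49567888  5.31742118  3.71954186] 2.5483138114213943 [1.04818619 0.05702208 0.0472871 ]
ring (array([536.91336431, 168.15802812, 190.41783977]), [1.6, 1.6]) (array([537.57872941, 168.29195604, 192.13897234]), [1.1, 2.7, 2.1])
[(np.int64(185), [274.2, 211.8], [281.2, 175.9]), (np.int64(188), [274.2, 211.2], [281.2, 175.1]), (np.int64(191), [274.2, 210.5], [281.2, 174.4]), (np.int64(194), [274.2, 209.9], [281.2, 173.7]), (np.int64(197), [274.2, 209.2], [281.2, 172.9]), (np.int64(200), [274.2, 208.5], [281.1, 172.2]), (np.int64(203), [274.2, 207.9], [281.1, 171.5]), (np.int64(206), [274.2, 207.2], [281.1, 170.7]), (np.int64(209), [274.2, 206.5], [281.1, 170.0]), (np.int64(212), [274.2, 205.9], [281.1, 169.3])] (275.6666666666667, 211.16666666666666) (281.25, 173.875)
posttop [274.17826647 181.46534629] [280.35053741 142.23895175] scene meas 275.8333333333333 183.33333333333334 side meas 281.25 144.5
```

>>> apply_moves(series=[[67, [0, 0.7, 0], 0], [66, [0, 1.2, 0], 0], [66, [0, 1.2, 0], 0]])

```text
time: 7.75
tool_pos: [450.0, 192.1, 104.1]
tcp_rot: [0.0, 0.087, 0.996, 0.0]
ft_force: [-0.1, 3.7, 2.7]
grip_width: 65.8
gripper_force: 1.6
```

```bash
python3 - <<'E'
from h import *
st=status.state();print(st['time'],st['tool_pos'],st['grip_width'],st['ft_force'],st['gripper_force'],st['moment'])
E
```

```text
7.75 [450.00995446 192.11833569 104.07878041] 65.79288991052306 [-0.06127722  3.65288438  2.65697996] 1.551654115319252 [ 0.56963908 -0.12097723 -0.00508259]
```

>>> apply_moves(series=[[65, [0, 0.5, 0], 0], [64, [0, 1, 0], 0], [63, [0, 1.5, 0], 0], [63, [0, 1.5, 0], 0]])

```text
time: 8.15
tool_pos: [449.9, 192.1, 104.2]
tcp_rot: [0.0, 0.087, 0.996, -0.002]
ft_force: [-3.6, -11.7, 12.2]
grip_width: 63.3
gripper_force: 14.8
```

```bash
python3 - <<'E'
from h import *
st=status.state();print(st['time'],st['tool_pos'],st['grip_width'],st['ft_force'],st['gripper_force'],st['moment'])
s=snap('wrist')
c=cv2.resize(s['img'][170:400,130:430,::-1],None,fx=2.4,fy=2.4,interpolation=2);cv2.imwrite('pics/w5.png',np.clip(c*1.5,0,255))
E
```

```text
8.15 [449.94127053 192.10416874 104.22777652] 63.26367368437268 [ -3.61512699 -11.67567084  12.15976845] 14.76556196808815 [-2.02831203  0.46704527  0.43881723][ WARN:0@1.692] global loadsave.cpp:1063 imwrite_ Unsupported depth image for selected encoder is fallbacked to CV_8U.
```

View pics/w5.png

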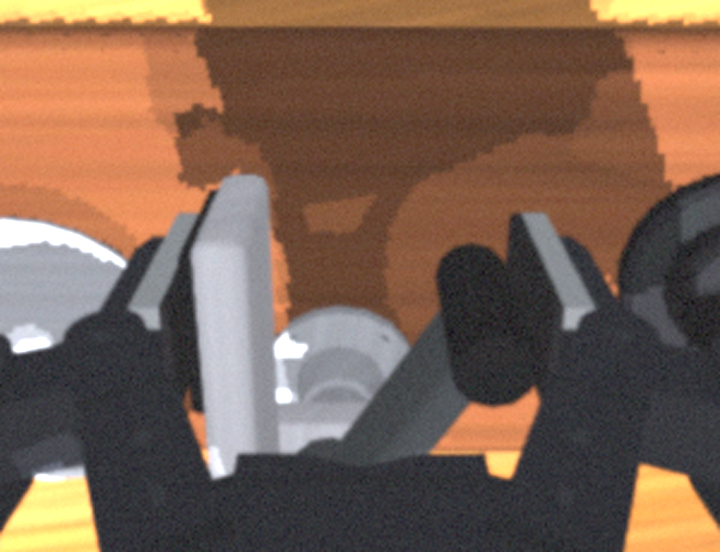

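The fingers touch both the plate and the barrel (barrel edge at column ~520, plate pad at ~190), with the lever still open. I'll ease the side push a little and make a test lift.

>>> apply_moves(series=[[63, [0, -0.5, -1], 0], [63, [0, -0.5, -3], 0], [63, [0, -0.5, -5], 0], [63, [0, -0.5, -8], 0], [63, [0, -0.5, -11], 0], [63, [0, -0.5, -14], 0], [63, [0, -0.5, -14], 0]])

```text
time: 8.9
tool_pos: [449.6, 192.0, 117.6]
tcp_rot: [-0.0, 0.087, 0.996, -0.001]
ft_force: [2.1, -5.9, -6.4]
grip_width: 63.0
gripper_force: 8.8
```

```bash
python3 - <<'E'
from h import *
import pickle
st=status.state();print(st['time'],st['tool_pos'],st['grip_width'],st['ft_force'],st['gripper_force'],st['moment'])
A=snap('scene');B=snap('side');pickle.dump((A,B),open('l1.pkl','wb'))
_,A0,B0=pickle.load(open('w4.pkl','rb'))
# cone shift: bright region flow between frames
for n,a,b,c in(('scene',A0,A,[535-12,60,131]),('side',B0,B,[523,63,160])):
    u,v=proj(a,c)[0].astype(int);u,v=int(u),int(v);print(n,u,v)
    g=lambda s:s['img'][v-25:v+25,u-25:u+25].mean(2)
    print(cv2.phaseCorrelate(g(a).astype(np.float32),g(b).astype(np.float32),cv2.createHanningWindow((50,50),cv2.CV_32F)),'per 14mm',proj(a,np.add(c,[0,0,14]))[0]-proj(a,c)[0])
E
```

```text
8.9 [449.59197862 191.989657   117.56092289] 62.988697719115905 [ 2.09254644 -5.85790879 -6.44352801] 8.815383687615395 [-0.93312411 -0.24229433  0.26434757]
scene 265 257
((0.030817327187360632, -2.36922596457536), 0.9847571779251099) per 14mm [-0.08309251 -2.69547645]
side 300 155
((1.0898838545462617, -4.03928386621434), 0.6555233005523682) per 14mm [ 0.07357683 -3.37093287]
```

>>> apply_moves(series=[[63, [0, 0, -3], 0], [63, [0, 0, -6], 0], [63, [0, 0, -9], 0], [63, [0, 0, -12], 0], [63, [0, 0, -15], 0], [63, [0, 0, -18], 0], [63, [0, 0, -21], 0], [63, [0, 0, -24], 0], [63, [0, 0, -27], 0], [63, [0, 0, -30], 0], [63, [0, 0, -30], 0], [63, [0, 0, -30], 0]])

```text
time: 10.2
tool_pos: [449.6, 192.0, 147.3]
tcp_rot: [-0.001, 0.087, 0.996, -0.001]
ft_force: [1.5, -5.6, -6.0]
grip_width: 63.0
gripper_force: 8.1
```

```bash
cat > prof.py <<'E'
from h import *
import pickle,sys
st=status.state();print(st['time'],st['tool_pos'].round(2),st['grip_width'],st['ft_force'].round(2),st['gripper_force'],st['moment'].round(2))
N=4
As=[snap('scene')['img'].astype(float) for _ in range(N)];A=eyes.snapshot('scene');B=eyes.snapshot('side')
Bs=[snap('side')['img'].astype(float) for _ in range(N-2)]
A['img']=np.mean(As,0);B['img']=np.mean(Bs,0)
pickle.dump((A,B),open(sys.argv[1],'wb'))
_,A0,B0=pickle.load(open('w4.pkl','rb'))
for n,a,b,c in(('scene',A0,A,[523,63,131]),('side',B0,B,[523,63,160])):
    for it in range(1):
        u,v=[int(x) for x in proj(a,c)[0]]
        g=lambda s:s['img'][v-40:v+28,u-28:u+28].mean(2).astype(np.float32)
        t=g(a)[22:58,8:48]
        r=cv2.matchTemplate(g(b),t,cv2.TM_CCOEFF_NORMED);y,x=np.unravel_index(r.argmax(),r.shape)
        sub=0
        if 0<y<r.shape[0]-1: p=r[y-1:y+2,x];sub=(p[0]-p[2])/(2*(p[0]-2*p[1]+p[2]))
        k=proj(a,np.add(c,[0,0,50]))[0][1]-proj(a,c)[0][1]
        print(n,'cone rise mm',round((y+sub-22)/k*50,1),r.max().round(3))
for n,s,off in(('scene',A,1.5),('side',B,0.1)):
    out=[]
    for z in range(120,330,3):
        u,v=proj(s,[534.5,170,z])[0]
        p=cv2.getRectSubPix(s['img'].mean(2).astype(np.float32),(5,1),(float(u+off),float(v))).mean();out.append(f'{z}:{p:.0f}')
    print(n,' '.join(out))
E
python3 prof.py l2.pkl
```

```text
10.2 [449.56 191.97 147.31] 63.03334508498176 [ 1.54 -5.58 -6.01] 8.102188110351562 [-0.89 -0.22  0.22]
scene cone rise mm 42.1 0.879
side cone rise mm 51.2 0.797
scene 120:112 123:112 126:114 129:116 132:120 135:132 138:151 141:179 144:199 147:214 150:217 153:206 156:188 159:153 162:123 165:97 168:87 171:81 174:77 177:70 180:61 183:57 186:59 189:65 192:73 195:79 198:83 201:84 204:85 207:85 210:85 213:85 216:86 219:86 222:86 225:86 228:86 231:86 234:87 237:87 240:87 243:86 246:86 249:86 252:85 255:85 258:85 261:85 264:85 267:85 270:84 273:84 276:84 279:83 282:81 285:75 288:64 291:48 294:37 297:32 300:33 303:37 306:41 309:42 312:43 315:48 318:63 321:82 324:99 327:107
side 120:103 123:103 126:103 129:102 132:103 135:103 138:105 141:112 144:124 147:137 150:145 153:141 156:132 159:118 162:104 165:94 168:87 171:84 174:81 177:77 180:69 183:58 186:51 189:50 192:60 195:70 198:77 201:82 204:82 207:83 210:83 213:84 216:84 219:84 222:85 225:85 228:85 231:85 234:85 237:85 240:85 243:85 246:85 249:85 252:85 255:85 258:85 261:85 264:85 267:86 270:85 273:85 276:85 279:85 282:85 285:82 288:74 291:59 294:43 297:30 300:30 303:33 306:38 309:41 312:45 315:52 318:67 321:84 324:99 327:113
```

>>> apply_moves(series=[[63, [0, 0, -3], 0], [63, [0, 0, -6], 0], [63, [0, 0, -9], 0], [63, [0, 0, -12], 0], [63, [0, 0, -15], 0], [63, [0, 0, -18], 0], [63, [0, 0, -18], 0], [63, [0, 0, -18], 0]])

```text
time: 11.4
tool_pos: [449.5, 191.9, 165.3]
tcp_rot: [-0.001, 0.087, 0.996, -0.001]
ft_force: [1.0, -5.1, -4.7]
grip_width: 63.1
gripper_force: 7.7
```

```bash
python3 prof.py l3.pkl | cut -c1-520
```

```text
11.4 [449.5  191.95 165.27] 63.09101467582416 [ 0.96 -5.09 -4.7 ] 7.683716118335724 [-0.95 -0.11  0.13]
scene cone rise mm 61.0 0.849
side cone rise mm 75.2 0.799
scene 120:179 123:165 126:149 129:134 132:120 135:114 138:112 141:113 144:115 147:117 150:120 153:129 156:143 159:172 162:195 165:208 168:202 171:187 174:158 177:124 180:90 183:69 186:63 189:66 192:74 195:79 198:83 201:84 204:85 207:85 210:86 213:86 216:86 219:86 222:86 225:86 228:86 231:86 234:87 237:87 240:86 243:86 246:86 249:86 252:85 255:85 258:85 261:85 264:85 267:85 270:85 273:84 276:84 279:83 282:81 285:75 288:64 291:48 294:37 297:32 300:33 303:38 306:41 309:43 312:43 315:48 318:63 321:81 324:99 327:107
side 120:95 123:100 126:102 129:103 132:103 135:103 138:103 141:102 144:103 147:103 150:102 153:102 156:106 159:113 162:132 165:150 168:163 171:161 174:144 177:122 180:96 183:71 186:55 189:49 192:59 195:69 198:77 201:81 204:83 207:83 210:83 213:84 216:84 219:84 222:85 225:85 228:85 231:84 234:85 237:85 240:85 243:85 246:85 249:86 252:85 255:86 258:86 261:86 264:86 267:85 270:85 273:85 276:85 279:85 282:86 285:82 288:73 291:59 294:43 297:30 300:29 303:33 306:37 309:40 312:43 315:52 318:67 321:84 324:100 327:113
```

>>> apply_moves(series=[[63, [0, 0, -1], 0], [63, [0, 0, -2], 0], [63, [0, 0, -3], 0], [63, [0, 0, -4], 0], [63, [0, 0, -4], 0]])

```text
time: 12.3
tool_pos: [449.5, 192.0, 169.3]
tcp_rot: [-0.001, 0.087, 0.996, -0.001]
ft_force: [0.3, -5.9, -4.2]
grip_width: 63.3
gripper_force: 7.7
```

>>> apply_moves(series=[[63, [0, 0, -0.5], 0], [63, [0, 0, -1], 0], [63, [0, 0, -1], 0]])

```text
time: 12.6
tool_pos: [449.5, 192.0, 170.2]
tcp_rot: [-0.001, 0.087, 0.996, -0.001]
ft_force: [0.6, -5.2, -5.7]
grip_width: 63.0
gripper_force: 7.7
```

>>> apply_moves(series=[[63, [0, 0, -0.5], 0], [63, [0, 0, -1], 0], [63, [0, 0, -1], 0]])

```text
time: 12.9
tool_pos: [449.5, 192.0, 171.1]
tcp_rot: [-0.001, 0.087, 0.996, -0.001]
ft_force: [1.0, -5.2, -5.6]
grip_width: 63.0
gripper_force: 7.5
```

>>> apply_moves(series=[[63, [0, 0, -0.5], 0], [63, [0, 0, -1], 0], [63, [0, 0, -1], 0]])

```text
time: 13.2
tool_pos: [449.2, 192.0, 172.0]
tcp_rot: [-0.001, 0.087, 0.996, -0.001]
ft_force: [-0.7, -5.3, -7.8]
grip_width: 63.4
gripper_force: 6.0
```

```bash
python3 prof.py l4.pkl | cut -c1-330
```

```text
13.2 [449.24 191.99 171.97] 63.37596573856441 [-0.68 -5.33 -7.85] 5.997973792254925 [-0.75 -0.07  0.  ]
scene cone rise mm 67.1 0.834
side cone rise mm 84.0 0.81
scene 120:194 123:188 126:179 129:166 132:151 135:135 138:123 141:114 144:111 147:111 150:113 153:116 156:119 159:130 162:146 165:172 168:193 171:209 174:211 177:195 180:167 183:123 186:91 189:71 192:75 195:80 198:83 201:84 204:85 207:85 210:86 213:87 216:89 219:88 222:88 225:87 228:87 231:87 234:86 237:87 240:86 243:86 246:86 2
side 120:85 123:90 126:94 129:99 132:102 135:103 138:103 141:103 144:103 147:103 150:103 153:103 156:103 159:103 162:103 165:109 168:119 171:136 174:147 177:148 180:133 183:102 186:73 189:54 192:60 195:69 198:77 201:81 204:82 207:83 210:84 213:85 216:85 219:85 222:85 225:84 228:84 231:85 234:85 237:85 240:85 243:85 246:85 249:85
```

>>> apply_moves(series=[[63, [0, 0, 0], 0]])

```text
time: 13.7
tool_pos: [449.2, 192.0, 171.9]
tcp_rot: [-0.001, 0.087, 0.996, -0.001]
ft_force: [0.1, -5.3, -8.1]
grip_width: 63.1
gripper_force: 6.0
```

>>> apply_moves(series=[[63, [0, 0, -0.3], 0], [63, [0, 0, -0.3], 0]])

```text
time: 13.9
tool_pos: [449.2, 192.0, 172.2]
tcp_rot: [-0.001, 0.087, 0.996, -0.001]
ft_force: [1.0, -5.3, -8.8]
grip_width: 62.8
gripper_force: 6.1
```

>>> apply_moves(series=[[62, [0, -0.5, 0], 0], [61, [0, -1, -0.2], 0], [60, [0, -1.5, -0.4], 0], [60, [0, -1.5, -0.4], 0]])

```text
time: 14.3
tool_pos: [448.9, 190.6, 172.8]
tcp_rot: [-0.001, 0.087, 0.996, -0.001]
ft_force: [-2.1, -6.5, -7.7]
grip_width: 60.4
gripper_force: 11.2
```

>>> apply_moves(series=[[59, [0, -0.5, -0.2], 0], [58, [0, -1, -0.4], 0], [57, [0, -1.5, -0.6], 0], [56, [0, -2, -0.8], 0], [56, [0, -2, -0.8], 0]])

```text
time: 14.8
tool_pos: [448.5, 188.6, 173.6]
tcp_rot: [-0.001, 0.087, 0.996, -0.001]
ft_force: [-2.4, -6.7, -8.2]
grip_width: 56.1
gripper_force: 7.8
```

>>> apply_moves(series=[[55, [0, -0.5, -0.15], 0], [54, [0, -1, -0.35], 0], [53, [0, -1.5, -0.5], 0], [52, [0, -2, -0.7], 0], [51, [0, -2.5, -0.85], 0], [50, [0, -3, -1], 0], [50, [0, -3, -1], 0]])

```text
time: 15.5
tool_pos: [447.9, 185.7, 174.6]
tcp_rot: [-0.001, 0.087, 0.996, -0.001]
ft_force: [-1.9, -6.4, -7.1]
grip_width: 50.3
gripper_force: 5.4
```

```bash
python3 prof.py l5.pkl | cut -c1-330
```

```text
15.5 [447.95 185.66 174.65] 50.3171509337727 [-1.92 -6.45 -7.1 ] 5.371362827718258 [-0.96  0.3  -0.  ]
scene cone rise mm 66.6 0.838
side cone rise mm 89.5 0.84
scene 120:195 123:188 126:179 129:165 132:151 135:135 138:123 141:114 144:112 147:112 150:114 153:117 156:120 159:134 162:153 165:180 168:199 171:210 174:206 177:185 180:154 183:111 186:84 189:69 192:75 195:79 198:83 201:84 204:85 207:86 210:86 213:88 216:89 219:89 222:88 225:87 228:87 231:87 234:87 237:87 240:87 243:86 246:86 2
side 120:85 123:90 126:95 129:99 132:101 135:102 138:102 141:103 144:103 147:102 150:103 153:102 156:102 159:103 162:109 165:123 168:143 171:165 174:175 177:171 180:151 183:113 186:79 189:55 192:60 195:69 198:77 201:81 204:82 207:83 210:84 213:85 216:85 219:85 222:84 225:84 228:85 231:85 234:85 237:85 240:85 243:85 246:85 249:85
```

```bash
cat > cmp.py <<'E'
from h import *
import pickle,sys
L=[pickle.load(open(f,'rb')) for f in sys.argv[1:]]
for i,n in((0,'scene'),(1,'side')):
    c=[523,63,205];u,v=[int(x) for x in proj(L[0][i],c)[0]]
    k=(proj(L[0][i],np.add(c,[0,0,50]))[0]-proj(L[0][i],c)[0])[1]/50
    for j in range(1,len(L)):
        o=[]
        for dx,dy,w in((0,0,20),(0,4,18),(3,2,16)):
            T=np.float32(L[j-1][i]['img'].mean(2)[v+dy-w:v+dy+w,u+dx-w:u+dx+w]);I=np.float32(L[j][i]['img'].mean(2)[v+dy-w:v+dy+w,u+dx-w:u+dx+w])
            M=np.eye(2,3,dtype=np.float32)
            try: cc,M=cv2.findTransformECC(T,I,M,cv2.MOTION_TRANSLATION,(3,300,1e-7));o.append((round(float(M[1,2])/k,2),round(cc,3)))
            except Exception as e:o.append('x')
        print(n,sys.argv[j],'->',sys.argv[j+1],o)
E
python3 cmp.py l3.pkl l4.pkl l5.pkl
```

```text
scene l3.pkl -> l4.pkl [(np.float64(4.83), 0.989), (np.float64(4.14), 0.991), (np.float64(4.16), 0.986)]
scene l4.pkl -> l5.pkl [(np.float64(-0.55), 0.999), (np.float64(-0.37), 1.0), (np.float64(-0.45), 0.999)]
side l3.pkl -> l4.pkl [(np.float64(6.62), 0.992), (np.float64(6.96), 0.994), (np.float64(7.78), 0.998)]
side l4.pkl -> l5.pkl [(np.float64(7.2), 0.95), (np.float64(6.96), 0.95), (np.float64(8.74), 0.953)]
```

>>> apply_moves(series=[[50, [0, 0, -0.3], 0], [50, [0, 0, -0.6], 0], [50, [0, 0, -0.6], 0]])

```text
time: 16.2
tool_pos: [448.0, 185.7, 175.2]
tcp_rot: [-0.001, 0.087, 0.996, -0.001]
ft_force: [-2.1, -7.2, -7.4]
grip_width: 50.0
gripper_force: 5.0
```

```bash
python3 prof.py l6.pkl | cut -c1-270; python3 cmp.py l4.pkl l6.pkl;python3 cmp.py l5.pkl l6.pkl
```

```text
16.2 [447.96 185.67 175.21] 50.03484012960806 [-2.06 -7.17 -7.42] 5.017509832978249 [-1.02  0.31 -0.05]
scene cone rise mm 66.6 0.838
side cone rise mm 89.5 0.838
scene 120:195 123:188 126:179 129:165 132:151 135:135 138:123 141:114 144:112 147:112 150:114 153:117 156:120 159:134 162:153 165:180 168:199 171:210 174:206 177:185 180:154 183:111 186:84 189:69 192:75 195:80 198:83 201:84 204:85 207:86 210:86 213:88 216:89 219:89 222:
side 120:85 123:90 126:95 129:99 132:102 135:103 138:103 141:102 144:102 147:103 150:103 153:103 156:103 159:103 162:110 165:124 168:144 171:166 174:175 177:171 180:152 183:113 186:79 189:55 192:59 195:69 198:77 201:81 204:82 207:83 210:84 213:85 216:85 219:85 222:85 22
scene l4.pkl -> l6.pkl [(np.float64(-0.56), 0.999), (np.float64(-0.37), 0.999), (np.float64(-0.38), 0.999)]
side l4.pkl -> l6.pkl [(np.float64(7.72), 0.946), (np.float64(7.53), 0.947), (np.float64(9.64), 0.949)]
scene l5.pkl -> l6.pkl [(np.float64(0.08), 1.0), (np.float64(0.05), 1.0), (np.float64(0.06), 1.0)]
side l5.pkl -> l6.pkl [(np.float64(0.32), 0.999), (np.float64(0.28), 0.999), (np.float64(0.43), 1.0)]
```

>>> apply_moves(series=[[49.5, [0, 0.3, 0], 0], [49, [0, 0.5, 0], 0], [49, [0, 0.5, -0.3], 0], [49, [0, 0.5, -0.6], 0], [49, [0, 0.5, -0.6], 0]])

```text
time: 17.1
tool_pos: [447.8, 185.4, 175.5]
tcp_rot: [-0.001, 0.087, 0.996, -0.002]
ft_force: [-0.7, -13.3, -11.3]
grip_width: 49.2
gripper_force: 12.2
```

```bash
python3 prof.py l7.pkl | sed -n 1p; python3 cmp.py l4.pkl l7.pkl|head -1;python3 cmp.py l6.pkl l7.pkl
```

```text
17.1 [447.84 185.36 175.47] 49.15577492751613 [ -0.75 -13.35 -11.26] 12.233445346355438 [-2.19  0.12  0.13]
scene l4.pkl -> l7.pkl [(np.float64(-0.3), 0.999), (np.float64(-0.19), 0.999), (np.float64(-0.26), 0.999)]
scene l6.pkl -> l7.pkl [(np.float64(0.21), 1.0), (np.float64(0.03), 1.0), (np.float64(0.15), 1.0)]
side l6.pkl -> l7.pkl [(np.float64(0.06), 1.0), (np.float64(0.08), 1.0), (np.float64(0.05), 1.0)]
```

>>> apply_moves(series=[[49, [0, 0, -0.3], 0], [49, [0, 0, -0.5], 0], [49, [0, 0, -0.5], 0]])

```text
time: 17.8
tool_pos: [447.8, 185.3, 175.7]
tcp_rot: [-0.002, 0.087, 0.996, -0.002]
ft_force: [-0.3, -13.0, -14.0]
grip_width: 48.9
gripper_force: 11.4
```

```bash
python3 prof.py l8.pkl | cut -c1-270|grep -v cone; python3 cmp.py l4.pkl l8.pkl|head -1;python3 cmp.py l7.pkl l8.pkl
```

```text
17.8 [447.78 185.33 175.72] 48.859920528860805 [ -0.34 -13.04 -14.03] 11.360218450427055 [-2.06 -0.09  0.11]
scene 120:195 123:188 126:179 129:166 132:151 135:135 138:123 141:114 144:111 147:111 150:114 153:117 156:120 159:131 162:149 165:175 168:196 171:210 174:211 177:194 180:165 183:121 186:90 189:70 192:75 195:80 198:83 201:84 204:85 207:85 210:86 213:88 216:89 219:89 222:
side 120:85 123:90 126:95 129:99 132:102 135:103 138:103 141:103 144:103 147:102 150:102 153:102 156:103 159:103 162:109 165:123 168:143 171:166 174:175 177:172 180:152 183:114 186:79 189:55 192:60 195:69 198:77 201:81 204:82 207:83 210:84 213:85 216:85 219:85 222:85 22
scene l4.pkl -> l8.pkl [(np.float64(-0.15), 0.999), (np.float64(-0.13), 1.0), (np.float64(-0.24), 1.0)]
scene l7.pkl -> l8.pkl [(np.float64(0.15), 1.0), (np.float64(0.13), 1.0), (np.float64(0.13), 1.0)]
side l7.pkl -> l8.pkl [(np.float64(0.27), 1.0), (np.float64(0.35), 1.0), (np.float64(0.19), 1.0)]
```

>>> apply_moves(series=[[48, [0, -0.5, -0.15], 0], [47, [0, -1, -0.3], 0], [46, [0, -1.5, -0.45], 0], [45, [0, -2, -0.6], 0], [44, [0, -2.5, -0.75], 0], [44, [0, -2.5, -0.75], 0]], grip_force=40)

```text
time: 18.8
tool_pos: [447.4, 182.9, 177.0]
tcp_rot: [-0.001, 0.087, 0.996, -0.002]
ft_force: [-2.6, -14.6, -5.0]
grip_width: 44.2
gripper_force: 13.7
```

```bash
python3 prof.py l9.pkl | sed -n 1p; python3 cmp.py l8.pkl l9.pkl
```

```text
18.8 [447.35 182.94 177.04] 44.24471154529115 [ -2.59 -14.6   -4.95] 13.678292334079742 [-2.25  0.64  0.15]
scene l8.pkl -> l9.pkl [(np.float64(0.4), 0.999), (np.float64(0.38), 0.998), (np.float64(0.4), 0.998)]
side l8.pkl -> l9.pkl [(np.float64(2.69), 0.989), (np.float64(2.75), 0.989), (np.float64(3.36), 0.986)]
```

```bash
python3 - <<'E'
from h import *
import pickle
for f in('l2','l4','l6','l8','l9'):
    A,B=pickle.load(open(f+'.pkl','rb'))
    for n,s,off in(('scene',A,1.5),('side',B,.1)):
        print(f,n,[round(float(cv2.getRectSubPix(s['img'].mean(2).astype(np.float32),(5,1),tuple(float(x) for x in proj(s,[534.5,170,z])[0]+[off,0])).mean())) for z in range(156,205,3)])
E
```

```text
l2 scene [188, 153, 123, 97, 87, 81, 77, 70, 61, 57, 59, 65, 73, 79, 83, 84, 85]
l2 side [132, 118, 104, 94, 87, 84, 81, 77, 69, 58, 51, 50, 60, 70, 77, 82, 82]
l4 scene [119, 130, 146, 172, 193, 209, 211, 195, 167, 123, 91, 71, 75, 80, 83, 84, 85]
l4 side [103, 103, 103, 109, 119, 136, 147, 148, 133, 102, 73, 54, 60, 69, 77, 81, 82]
l6 scene [120, 134, 153, 180, 199, 210, 206, 185, 154, 111, 84, 69, 75, 80, 83, 84, 85]
l6 side [103, 103, 110, 124, 144, 166, 175, 171, 152, 113, 79, 55, 59, 69, 77, 81, 82]
l8 scene [120, 131, 149, 175, 196, 210, 211, 194, 165, 121, 90, 70, 75, 80, 83, 84, 85]
l8 side [103, 103, 109, 123, 143, 166, 175, 172, 152, 114, 79, 55, 60, 69, 77, 81, 82]
l9 scene [118, 127, 142, 167, 190, 208, 211, 195, 169, 125, 94, 72, 75, 79, 83, 84, 85]
l9 side [102, 101, 105, 123, 154, 197, 217, 219, 200, 148, 98, 60, 60, 68, 76, 81, 82]
```

>>> apply_moves(series=[[43, [0, -0.5, -0.15], 0], [42, [0, -1, -0.3], 0], [41, [0, -1.5, -0.45], 0], [40, [0, -2, -0.6], 0], [39, [0, -2.5, -0.7], 0], [38, [0, -3, -0.85], 0], [38, [0, -3, -0.85], 0]])

```text
time: 19.9
tool_pos: [446.8, 179.9, 177.8]
tcp_rot: [-0.001, 0.087, 0.996, -0.002]
ft_force: [-3.5, -13.6, -5.8]
grip_width: 37.6
gripper_force: 7.0
```

>>> apply_moves(series=[[37, [0, -0.5, -0.15], 0], [36, [0, -1, -0.3], 0], [35, [0, -1.5, -0.4], 0], [34, [0, -2, -0.5], 0], [33, [0, -2.5, -0.6], 0], [32, [0, -3, -0.7], 0], [30, [0, -3, -0.7], 0], [28, [0, -3, -0.7], 0], [28, [0, -3, -0.7], 0]])

```text
time: 20.8
tool_pos: [446.2, 176.3, 178.4]
tcp_rot: [-0.001, 0.088, 0.996, -0.003]
ft_force: [-3.9, -21.4, -6.3]
grip_width: 29.3
gripper_force: 40.1
```

```bash
python3 prof.py l10.pkl | cut -c1-330|grep -v cone; python3 cmp.py l9.pkl l10.pkl|head -1
python3 - <<'E'
from h import *
import pickle
A,B=pickle.load(open('l10.pkl','rb'))
for n,s,off in(('scene',A,1.5),('side',B,.1)):
        print(n,[round(float(cv2.getRectSubPix(s['img'].mean(2).astype(np.float32),(5,1),tuple(float(x) for x in proj(s,[534.5,170,z])[0]+[off,0])).mean())) for z in range(156,205,3)])
E
```

```text
20.8 [446.15 176.25 178.39] 29.345976088016307 [ -3.87 -21.36  -6.34] 40.06841450929642 [-3.5   0.58  0.1 ]
scene 120:195 123:189 126:179 129:166 132:150 135:135 138:122 141:113 144:111 147:111 150:114 153:117 156:120 159:131 162:148 165:175 168:195 171:210 174:210 177:192 180:164 183:120 186:90 189:70 192:75 195:79 198:83 201:84 204:85 207:85 210:86 213:88 216:90 219:89 222:88 225:87 228:87 231:87 234:87 237:87 240:87 243:86 246:86 2
side 120:85 123:89 126:94 129:99 132:101 135:101 138:101 141:101 144:101 147:101 150:101 153:101 156:101 159:102 162:110 165:131 168:164 171:205 174:224 177:226 180:205 183:151 186:101 189:62 192:61 195:69 198:77 201:81 204:82 207:83 210:84 213:84 216:86 219:85 222:84 225:84 228:85 231:85 234:85 237:84 240:84 243:85 246:85 249:8
scene l9.pkl -> l10.pkl [(np.float64(-0.36), 0.999), (np.float64(-0.38), 0.999), (np.float64(-0.53), 0.999)]
scene [120, 131, 148, 175, 195, 210, 210, 192, 164, 120, 90, 70, 75, 79, 83, 84, 85]
side [101, 102, 110, 131, 164, 205, 224, 226, 205, 151, 101, 62, 61, 69, 77, 81, 82]
```

>>> apply_moves(series=[[28, [0, -0.7, 0], 0], [28, [0, -1.4, 0], 0], [28, [0, -1.4, 0], 0], [28, [0, -1.4, 0], 0]])

```text
time: 21.6
tool_pos: [446.1, 175.9, 178.5]
tcp_rot: [-0.001, 0.087, 0.996, -0.002]
ft_force: [-3.2, -12.1, -7.1]
grip_width: 29.7
gripper_force: 41.2
```

```bash
python3 prof.py l11.pkl | cut -c1-330|grep -v cone; python3 cmp.py l10.pkl l11.pkl|head -1; python3 cmp.py l4.pkl l11.pkl|head -1
```

```text
21.6 [446.1  175.9  178.49] 29.662477332486837 [ -3.21 -12.08  -7.05] 41.238062381744385 [-1.7   0.46  0.05]
scene 120:195 123:189 126:179 129:166 132:151 135:136 138:123 141:114 144:112 147:111 150:114 153:117 156:120 159:131 162:148 165:175 168:195 171:210 174:211 177:193 180:165 183:121 186:91 189:70 192:75 195:79 198:83 201:84 204:85 207:85 210:86 213:88 216:89 219:89 222:88 225:87 228:87 231:87 234:87 237:87 240:87 243:87 246:86 2
side 120:85 123:89 126:94 129:98 132:101 135:101 138:101 141:101 144:101 147:101 150:101 153:101 156:101 159:101 162:110 165:133 168:168 171:210 174:230 177:230 180:209 183:153 186:102 189:62 192:61 195:69 198:76 201:81 204:82 207:82 210:84 213:86 216:85 219:84 222:84 225:85 228:85 231:85 234:85 237:85 240:85 243:84 246:84 249:8
scene l10.pkl -> l11.pkl [(np.float64(0.06), 1.0), (np.float64(0.06), 1.0), (np.float64(0.05), 1.0)]
scene l4.pkl -> l11.pkl [(np.float64(-0.24), 0.999), (np.float64(-0.03), 1.0), (np.float64(-0.11), 1.0)]
```

```bash
python3 -c "
from bench import hand_in
print(hand_in())"
```

```text
the job is handed in; nothing more can be done
None
```

The job is handed in at about 22 s on the robot clock: the knob is clicked past its catch, the sleeve top is within about 0.3 mm of the marker ring by the camera readings (which showed no movement of the ring), and plate and shut lever are still held at 40 N, with the shut lever read from the finger opening and grip force only.

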